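# Open the orange centrifuge's double-latched hood

### The job

Open the hood of the small centrifuge with the orange latch: slide its orange latch knob aside and lift the hood a little until it rests on its safety catch, then push the red catch tab that comes into view under the front edge so that the hood is free and tips fully open. Leave the centrifuge with the blue latch shut and as it is.

Things in the scene. Friction and masses are not known exactly. Their poses are not given: they have to be found in the camera images.
- orange_knob (a point): Centre of the orange latch knob on the hood of the centrifuge to open: a block 30 (x) x 16 (y) x 36 mm high; this point is 21 mm above the hood's top. Axes tilt with the hood; when shut: x from the front (facing the robot within 20 degrees) to the hinge, y left, z up. Pinch it along y; it may turn between the fingers as the hood tilts. Hinge line: parallel to y, 165 mm behind (+x), 132 mm below.
- orange_latch (a joint): How far the orange knob has slid in its slot along its +y (m): 0 to 0.024, end stop there; 0 to 0.004 at the start; about 1.5 N of friction, stays where it is left. The shut hood is locked below 0.014 and unlocked above.
- orange_tab (a point): Centre of the red safety catch tab: a fin 30 (x) x 12 (y) x 22 mm high on the console top (11 mm below this point). Axes as of the shut hood; they never tilt. Hood shut: tab covered by the hood's front edge, 20 mm further out (-x). Hood on the catch: that edge is some 34 mm behind (+x) and 85 mm above this point, the tab open from above; push it along +y with shut fingers.
- orange_catch (a joint): How far the red tab has slid along +y, to the left seen from the front (m): 0 to 0.024, end stop there; 0 to 0.004 at the start; about 1.5 N of friction, stays where it is left. It holds the part-raised hood below 0.014 and frees it above.
- orange_lid (a joint): Hood angle (rad): 0 shut; about 0.37 up against the safety catch, where it stays; 1.3 fully open. Hood 220 mm wide, 0.8 kg, counterweighted: about 1 N at the knob lifts it; let go below 0.25 it may fall shut, above it tips back by itself, on to the catch, or in about 2 s to fully open once the catch is pushed aside.
- blue_knob (a point): Centre of the blue latch knob of the other centrifuge, alike in all but colour; leave it alone.

How it is judged:
By the outcome, as a careful person would: the job done as asked, in the order asked, and still so for the second after the job is handed in, with the robot touching nothing.
It also fails if it takes over 48 s, if anything falls off the work surface, if the arm or the gripper's body presses on something with over 40 N, if the wrist force passes 120 N, or if a joint passes its speed limit or range.

### The arm

A 7-joint arm with a two-finger parallel gripper is mounted at the origin on the work surface. World frame = base frame: x ahead of the robot, y to its left, z up, the work surface at z = 0. Lengths are in m, angles in rad, forces in N, time in s.
With the tool pointing down it reaches from about 0.4 to 0.875 m from the base axis. Payload 19.3 kg.
Tool frame: the origin (TCP) lies midway between the tips of the shut fingers; the grasp point (between the pads) lies 19 mm behind it; x points along the fingers, y is the direction in which the jaws open and shut, and the axes are right-handed (so a half turn about x gives the same grasp; the last joint's range is limited). The gripper opens to 85 mm and grips with 20 to 120 N. Pads are 22 mm wide; open, the fingers measure 114 mm over their backs; the gripper's body (76 mm by 85 mm) begins 54 mm behind the grasp point. The pads swing forward as they close: fully open they stand 13 mm farther back than shut.
Start: joints at [1.186, 0.521, -0.036, 1.599, 0.021, 1.021, -0.113], TCP at [0.193, -0.594, 0.231] pointing down, gripper open.
Joint ranges: [-2.91, 2.91], [-0.3, 2.13], [-1.5, 1.42], [0.17, 2.43], [-1.26, 4.41], [0.16, 1.93], [-2.52, 2.52]. Speed limits (rad/s): [1.89, 1.89, 2.39, 2.39, 3.01, 3.01, 3.01].

### API

Orientations are given as [roll, pitch, yaw] about the fixed x, y, z axes, in that order (R = Rz(yaw) Ry(pitch) Rx(roll)).
In Python, from workcell import telemetry, vision, workorder gives the robot as it stands. The module is installed in compiled form; this text tells all that it offers.
- The arm moves only by the tool play_rows, never from a script. Its argument "deltas" is a list of rows, each a list of 7 numbers: the shift along the world's x, y, z in mm, then the turn, a rotation vector about the world's x, y, z in degrees, then the finger opening in mm, from 0 to 85.4. In form: [[x, y, z, wx, wy, wz, jaw], ...]. A call has 1 to 8 rows; each row shifts and turns the commanded pose from where the row before left it; what a row does not reach is not made up. A row lasts 1/8 s, in which the tool goes at most 62.5 mm and 10.7 degrees, less where a joint would pass 70% of its speed; a pose out of reach is approached as far as the arm can. A call with a gripper value outside its range is refused whole. The fingers move at their own pace and stop on an object; "grip_force" is the grip in N (left out, the last holds). Time passes only in rows, so rows that do not move let the fingers close. It gives the time, the measured TCP pose, the force and the opening at its end, in the units of the state.
- telemetry.observe(): the state, without advancing time (a new reading comes with each control period).
- vision.grab_frame(name): name is "side" or "top"; returns the picture (400x640x3 uint8, red, green, blue); there is no depth.
- vision.camera_info(name): a dict with "mtx" (3x3 intrinsics, pixels), "k1" (the pictures are not rectified: a ray, as slopes to the right and down, at radius r is drawn at 1 + k1 r^2 times it, then the intrinsics apply), "rvec" (rotation vector, rad) and "tvec" (3), from world to camera coordinates, as OpenCV has them. Camera axes: x right, y down, z forward; pixel columns grow to the right and rows downward; lengths in m; the calibration is good to about 2 mm. A picture is of the moment at which its call begins. camera_info takes no time and is no camera call.
- workorder.job_done(): hands the job in, once; it reports no verdict.
The state is a dict: "clock": time; "qpos": joint angles; "qd": joint speeds; "joint_efforts": joint torques, N m; "position": TCP position; "tool_rot": TCP orientation; "force": force on the tool from outside, world axes, zero at the start; "moment": the same for the moment, N m; "grip_width": finger opening in m.
Only numpy, scipy, OpenCV 4.12 (cv2) and the standard library are available. Lean on these libraries where they do the work, as an engineer would, in place of code of your own. Each camera call takes 0.05 s, during which the arm holds its last target. There are 200 camera calls.

## Working session

There is one attempt and no reset: what is moved stays moved. The work goes in short steps, Python scripts to look and compute and a tool call to move; the robot and the scene stay as the last step left them, time stands still between calls to the robot, and variables do not carry over. Pictures are saved under pics/ and viewed, about 8 in all and at most 12, crops included, and the job is handed in when it is done.

Besides the shell and the picture viewer there is one more tool, called after "Call:" as name(argument=value, ...), one argument or row to a line, values as JSON. play_rows: Moves the arm, as the interface text tells. Its arguments: {"type":"object","properties":{"deltas":{"type":"array","items":{"type":"array","items":{"type":"number"}}},"grip_force":{"type":"number"}},"required":["deltas"]}

```bash
mkdir -p pics; cat > h.py <<'E'
import numpy as np, cv2
from workcell import telemetry, vision, workorder
def grab(n,f=None):
    im=vision.grab_frame(n)
    if f: cv2.imwrite('pics/'+f,im[:,:,::-1])
    return im
def cam(n):
    c=vision.camera_info(n); R=cv2.Rodrigues(np.array(c['rvec'],float))[0]
    return np.array(c['mtx']),c['k1'],R,np.array(c['tvec']).ravel()
def ray(n,uv):
    K,k,R,t=cam(n)
    p=cv2.undistortPoints(np.array([[uv]],float),K,np.array([k,0,0,0.]))[0,0]
    d=R.T@np.array([*p,1]); return -R.T@t,d/np.linalg.norm(d)
def plane(n,uv,z):
    o,d=ray(n,uv); return o+d*(z-o[2])/d[2]
def tri(a,b):
    (o1,d1),(o2,d2)=ray('side',a),ray('top',b)
    s=np.linalg.lstsq(np.c_[d1,-d2],o2-o1,rcond=None)[0]
    p,q=o1+s[0]*d1,o2+s[1]*d2
    return (p+q)/2,np.linalg.norm(p-q)
def proj(n,P):
    K,k,R,t=cam(n)
    return cv2.projectPoints(np.atleast_2d(P).astype(float),cv2.Rodrigues(R)[0],t,K,np.array([k,0,0,0.]))[0][:,0]
def blobs(im,h0,h1,s=120,v=80,amin=25):
    hsv=cv2.cvtColor(im,cv2.COLOR_RGB2HSV)
    m=cv2.inRange(hsv,(h0,s,v),(h1,255,255))
    n,l,st,c=cv2.connectedComponentsWithStats(m)
    return [(st[i].tolist(),c[i].round(1).tolist()) for i in range(1,n) if st[i][4]>amin],m
E
python3 - <<'E'
from h import *
s=grab('side','s0.png');t=grab('top','t0.png')
cv2.imwrite('pics/both0.png',cv2.resize(np.vstack([s,t]),None,fx=.75,fy=.75)[:,:,::-1])
for n,i in(('side',s),('top',t)):
    print(n,'or',blobs(i,6,18)[0],'red',blobs(i,0,5)[0],'blue',blobs(i,100,125)[0])
    K,k,R,tt=cam(n);print(-R.T@tt,R[2])
print(telemetry.observe())
E
```

```text
side or [([117, 0, 93, 66, 4395], [162.3, 26.9]), ([143, 64, 117, 36, 1935], [209.5, 79.7]), ([352, 74, 19, 24, 185], [361.4, 83.8]), ([391, 101, 21, 27, 222], [401.0, 112.9]), ([462, 151, 23, 30, 266], [473.2, 164.5]), ([119, 220, 27, 39, 233], [131.5, 239.4]), ([336, 253, 18, 26, 322], [344.1, 265.4]), ([279, 275, 98, 79, 733], [327.9, 314.8])] red [] blue [([221, 126, 16, 20, 223], [228.5, 135.9]), ([191, 148, 51, 58, 313], [215.8, 176.0]), ([209, 375, 41, 25, 264], [227.2, 387.9])]
[ 0.25952502 -0.48423041  0.79017474] [ 0.39188185  0.54627376 -0.74027941]
top or [([132, 11, 28, 24, 279], [147.0, 25.5]), ([214, 13, 26, 23, 271], [227.5, 26.4]), ([335, 14, 26, 23, 261], [347.1, 27.5]), ([0, 130, 22, 60, 715], [7.1, 164.8]), ([400, 236, 14, 17, 160], [406.9, 244.0]), ([7, 285, 8, 7, 44], [10.7, 287.6]), ([159, 365, 31, 35, 232], [173.7, 383.4])] red [] blue [([161, 236, 11, 17, 181], [166.0, 243.9]), ([123, 271, 117, 10, 327], [180.5, 276.0]), ([371, 361, 49, 25, 218], [395.1, 372.9])]
[ 0.46096071 -0.01423602  1.02854943] [ 0.16945519 -0.01973044 -0.98534037]
{'clock': 0.1, 'qpos': array([ 1.18581336,  0.52195771, -0.03633082,  1.59990655,  0.02119157,
        1.02109007, -0.11279155]), 'qd': array([ 0.00013972, -0.00017301, -0.00042407, -0.00208769,  0.00107848,
       -0.00118296,  0.00024593]), 'joint_efforts': array([ 2.29127138e-03, -9.28495002e+01,  1.98335543e+00, -3.70538628e+01,
        1.80308829e-02,  5.33400045e-03,  4.57232716e-06]), 'position': array([ 0.19339444, -0.59403437,  0.2307971 ]), 'tool_rot': array([-1.51161323,  1.56981922,  1.94475759]), 'force': array([ 0.61652538,  0.23696001, -0.04066589]), 'moment': array([-0.00078385,  0.03497868, -0.01898521]), 'grip_width': 0.08524794916738075}
```

View pics/both0.png

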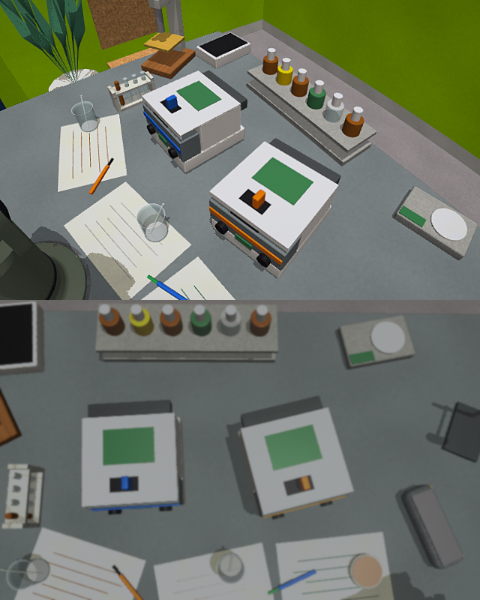

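The picture shows the blue-latch centrifuge on the left and the orange one to the right. The orange knob is at about side (344,265) and top (407,244), at the right end of its slot. Next I'll triangulate it and get the yaw.

```bash
python3 - <<'E'
from h import *
s=cv2.imread('pics/s0.png');t=cv2.imread('pics/t0.png')
print(tri((344.1,265.4),(406.9,244)), tri((228.5,135.9),(166,243.9)))
P=tri((344.1,265.4),(406.9,244))[0]
for n,im,c in(('side',s,(344,265)),('top',t,(407,244))):
    hsv=cv2.cvtColor(im,cv2.COLOR_BGR2HSV)
    w=cv2.inRange(hsv,(0,0,150),(180,40,255)); w=cv2.morphologyEx(w,cv2.MORPH_OPEN,np.ones((3,3)))
    cs,_=cv2.findContours(w,cv2.RETR_EXTERNAL,cv2.CHAIN_APPROX_NONE)
    for q in cs:
        if cv2.contourArea(q)>3000:
            h=cv2.convexHull(q);a=cv2.approxPolyDP(h,8,True)[:,0]
            print(n,cv2.contourArea(q),a.tolist(),[plane(n,p.astype(float),P[2]-.021).round(3).tolist() for p in a] if cv2.pointPolygonTest(h,c,False)>0 else '')
a=cv2.resize(s[190:370,260:470],None,fx=2.6,fy=2.6);b=cv2.resize(t[130:280,315:475],None,fx=3,fy=3)
b=cv2.copyMakeBorder(b,0,max(0,a.shape[0]-b.shape[0]),0,0,cv2.BORDER_CONSTANT);a=cv2.copyMakeBorder(a,0,b.shape[0]-a.shape[0],0,0,cv2.BORDER_CONSTANT)
im=np.hstack([a,b]);im=cv2.resize(im,None,fx=.78,fy=.78);print(im.shape);cv2.imwrite('pics/crop1.png',im)
E
```

```text
(array([ 0.5336301 , -0.18805855,  0.19190118]), np.float64(0.0020538335600517026)) (array([0.53642541, 0.22086993, 0.18665167]), np.float64(0.0007401443249243549))
side 3685.0 [[553, 249], [635, 298], [618, 338], [566, 307], [539, 273]] 
side 12147.0 [[165, 243], [216, 274], [254, 325], [175, 397], [86, 302]] 
side 12496.0 [[351, 189], [450, 246], [385, 330], [280, 256]] [[0.663, -0.045, 0.171], [0.719, -0.254, 0.171], [0.52, -0.306, 0.171], [0.465, -0.099, 0.171]]
side 4237.0 [[127, 161], [133, 231], [125, 244], [77, 255], [81, 169]] 
side 5834.5 [[318, 136], [239, 179], [190, 126], [266, 95]] 
top 7184.5 [[348, 325], [363, 399], [213, 399], [207, 354]] 
top 4987.5 [[509, 311], [516, 366], [374, 375], [369, 325]] 
top 7657.0 [[56, 305], [191, 347], [176, 399], [122, 399], [58, 377], [45, 337]] 
top 14080.0 [[231, 152], [235, 265], [110, 274], [110, 159]] 
top 13710.5 [[436, 145], [469, 254], [352, 284], [323, 172]] [[0.716, -0.252, 0.171], [0.519, -0.301, 0.171], [0.468, -0.096, 0.171], [0.665, -0.047, 0.171]]
(365, 800, 3)
```

View pics/crop1.png

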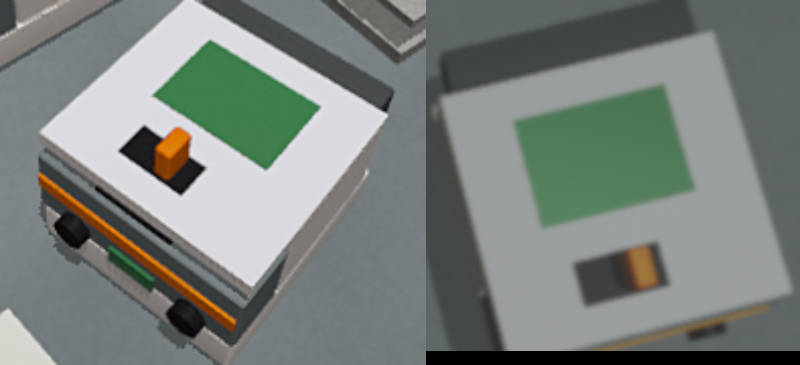

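The hood corners agree between the two views at z=0.171. They give a yaw of about 14.5°, and the knob sits at about (0.534,-0.188,0.192). I'll check the box extents and the tool's yaw.

```bash
python3 - <<'E'
from h import *
from scipy.spatial.transform import Rotation as Ro
H=Ro.from_euler('z',14.5,degrees=True).as_matrix()
B=np.array([[a,b,c] for a in(-.015,.015) for b in(-.008,.008) for c in(-.018,.018)])
for off in([0,0,0],[0.003,0,0],[0,-.003,0]):
  P=np.array([.5336,-.188,.1915])+H@off+B@H.T
  for n in('side','top'):
    q=proj(n,P);print(off,n,q.min(0).round(1),q.max(0).round(1))
print('obs side 336..354, 253..279; top 400..414, 236..253')
st=telemetry.observe();R=Ro.from_euler('xyz',st['tool_rot']).as_matrix();print(R.round(3),np.degrees(np.arctan2(R[1,1],R[0,1])))
E
```

```text
[0, 0, 0] side [334.7 250.6] [354.9 280. ]
[0, 0, 0] top [397.6 233.8] [415.9 255. ]
[0.003, 0, 0] side [335.8 249.5] [356.  278.8]
[0.003, 0, 0] top [397.1 232. ] [415.4 253.3]
[0, -0.003, 0] side [336.1 251.6] [356.4 281.1]
[0, -0.003, 0] top [399.3 233.3] [417.6 254.6]
obs side 336..354, 253..279; top 400..414, 236..253
[[-0.     0.31  -0.951]
 [ 0.001 -0.951 -0.31 ]
 [-1.    -0.001  0.   ]] -71.96454098321814
```

Call:
play_rows(
  deltas=[
    [0,0,50,0,0,0,70],
    [0,0,50,0,0,0,60],
    [34,41,0,0,0,-3.5,50],
    [34,41,0,0,0,0,50],
    [34,41,0,0,0,0,50],
    [34,41,0,0,0,0,50],
    [34,41,0,0,0,0,50],
    [34,41,0,0,0,0,50],
  ],
  grip_force=30,
)

```text
clock: 1.1
position: [0.3983, -0.3468, 0.3312]
tool_rot: [-0.737, 1.571, 2.658]
force: [1.2, -0.3, 0.5]
grip_width: 0.0502
```

Call:
play_rows(
  deltas=[
    [34,40,0,0,0,0,50],
    [34,40,0,0,0,0,50],
    [34,40,0,0,0,0,50],
    [35,40,0,0,0,0,50],
    [0,0,-30,0,0,0,50],
    [0,0,-20,0,0,0,50],
    [0,0,0,0,0,0,50],
    [0,0,0,0,0,0,50],
  ],
)

```text
clock: 2.1
position: [0.5347, -0.1885, 0.2821]
tool_rot: [2.661, 1.57, -0.227]
force: [0.4, 0.1, -0.6]
grip_width: 0.0501
```

Call:
play_rows(
  deltas=[
    [0,0,-40,0,0,0,50],
    [0,0,-35,0,0,0,50],
    [0,0,-15,0,0,0,50],
    [0,0,-10,0,0,0,50],
    [0,0,0,0,0,0,50],
  ],
)

```text
clock: 2.72
position: [0.5347, -0.1884, 0.1817]
tool_rot: [2.562, 1.57, -0.326]
force: [0.7, 0.0, 0.5]
grip_width: 0.0501
```

```bash
python3 - <<'E'
from h import *
s=grab('side');t=grab('top')
a=cv2.resize(s[170:350,240:440],(480,432));b=cv2.resize(t[130:290,315:435],(320,427))
b=cv2.copyMakeBorder(b,0,5,0,0,cv2.BORDER_CONSTANT)
cv2.imwrite('pics/c2.png',np.hstack([a,b])[:,:,::-1])
st=telemetry.observe();print(st['position'],st['force'])
E
```

```text
[ 0.53500496 -0.18842239  0.18226432] [-0.08136491 -0.47050023 -1.01556371]
```

View pics/c2.png

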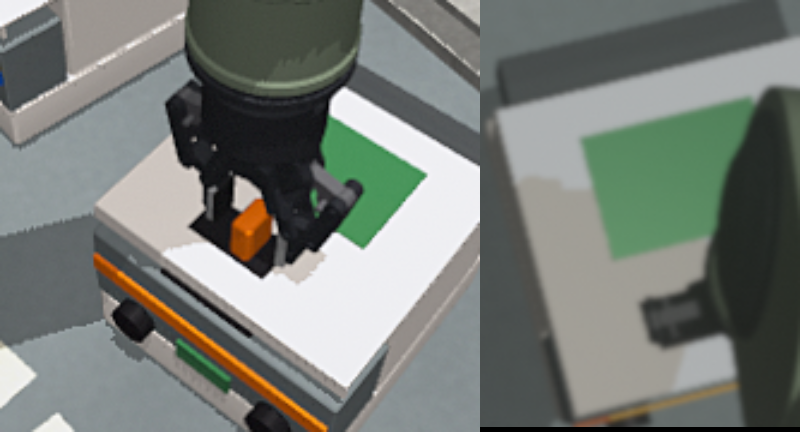

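The side crop shows the two fingers straddling the knob at about crop (250,228). Closing.

Call:
play_rows(
  deltas=[
    [0,0,0,0,0,0,20],
    [0,0,0,0,0,0,8],
    [0,0,0,0,0,0,8],
    [0,0,0,0,0,0,8],
    [0,0,0,0,0,0,8],
    [0,0,0,0,0,0,8],
  ],
)

```text
clock: 3.58
position: [0.5347, -0.1883, 0.1818]
tool_rot: [2.698, 1.57, -0.19]
force: [-1.3, 0.3, 5.7]
grip_width: 0.0155
```

Call:
play_rows(
  deltas=[
    [-1.25,4.85,0.5,0,0,0,8],
    [-1.25,4.85,0,0,0,0,8],
    [-1.25,4.85,0,0,0,0,8],
    [-1.25,4.85,0,0,0,0,8],
    [0,0,0,0,0,0,8],
    [0,0,0,0,0,0,8],
  ],
)

```text
clock: 4.32
position: [0.5297, -0.1686, 0.1819]
tool_rot: [-2.364, 1.57, 1.031]
force: [3.9, 3.2, 1.6]
grip_width: 0.0152
```

Call:
play_rows(
  deltas=[
    [4.3,1.1,5.6,-0.5,1.94,0,8],
    [4.3,1.1,5.6,-0.5,1.94,0,8],
    [0,0,0,0,0,0,8],
  ],
)

```text
clock: 4.7
position: [0.5381, -0.1666, 0.1929]
tool_rot: [-0.005, 1.5, -2.892]
force: [1.0, 1.1, -1.1]
grip_width: 0.0153
```

Forces are low, so the hood is free. I'll keep lifting.

Call:
play_rows(
  deltas=[
    [4.7,1.2,5.3,-0.5,1.94,0,8],
    [4.7,1.2,5.3,-0.5,1.94,0,8],
    [5.0,1.3,4.9,-0.5,1.94,0,8],
    [5.0,1.3,4.9,-0.5,1.94,0,8],
    [5.3,1.4,4.6,-0.5,1.94,0,8],
    [5.3,1.4,4.6,-0.5,1.94,0,8],
    [0,0,0,0,0,0,8],
  ],
)

```text
clock: 5.58
position: [0.5677, -0.1591, 0.2223]
tool_rot: [-0.002, 1.29, -2.89]
force: [-2.2, 1.3, 3.7]
grip_width: 0.0155
```

```bash
python3 - <<'E'
from h import *
s=grab('side');t=grab('top')
a=cv2.resize(s[150:350,240:440],(480,480));b=cv2.resize(t[130:330,315:445],(312,480))
cv2.imwrite('pics/c3.png',np.hstack([a,b])[:,:,::-1])
print(blobs(s,0,5)[0],blobs(t,0,5)[0])
E
```

```text
[([326, 277, 16, 21, 202], [333.5, 286.8])] []
```

View pics/c3.png

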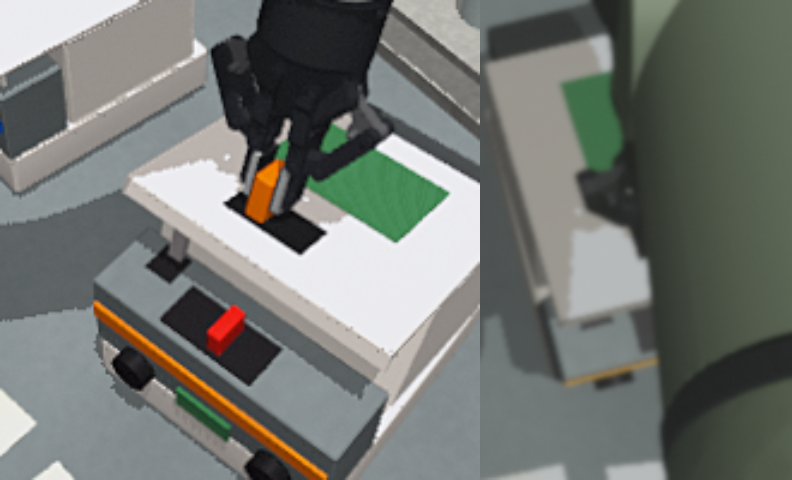

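The hood is up about 16°, the knob is at the left of its slot, and the red tab shows at side (334,287). I'll raise it to 20°, release, and back off along the tool axis.

Call:
play_rows(
  deltas=[
    [5.7,1.5,4.1,-0.5,1.94,0,8],
    [5.7,1.5,4.1,-0.5,1.94,0,8],
    [0,0,0,0,0,0,8],
    [0,0,0,0,0,0,30],
    [0,0,0,0,0,0,50],
    [0,0,0,0,0,0,50],
    [0,0,0,0,0,0,50],
    [0,0,0,0,0,0,50],
  ],
)

```text
clock: 6.68
position: [0.5795, -0.1559, 0.2308]
tool_rot: [-0.002, 1.221, -2.889]
force: [-0.5, -0.3, -0.4]
grip_width: 0.0497
```

Call:
play_rows(
  deltas=[
    [4,1,14,0,0,0,50],
    [8,2,28,0,0,0,50],
    [8,2,28,0,0,0,50],
    [0,0,40,0.5,-2,0,40],
    [-15,-40,40,1.0,-4,0,20],
    [-20,-50,20,1.0,-4,0,0],
    [-30,-50,0,1.0,-4,0,0],
    [-30,-50,0,1.5,-6,0,0],
  ],
)

```text
clock: 7.68
position: [0.504, -0.3421, 0.4021]
tool_rot: [2.846, 1.556, -0.041]
force: [1.5, -1.3, -0.1]
grip_width: 0.0001
```

```bash
python3 - <<'E'
from h import *
s=grab('side','s4.png');t=grab('top','t4.png')
a=cv2.resize(s[150:350,240:440],(480,480));b=cv2.resize(t[130:330,315:445],(312,480))
cv2.imwrite('pics/c4.png',np.hstack([a,b])[:,:,::-1])
print(blobs(s,0,5)[0],blobs(t,0,5)[0],blobs(t,165,180)[0])
E
```

```text
[([326, 277, 16, 21, 195], [333.4, 287.0])] [([401, 252, 10, 17, 122], [405.6, 259.9])] []
```

View pics/c4.png

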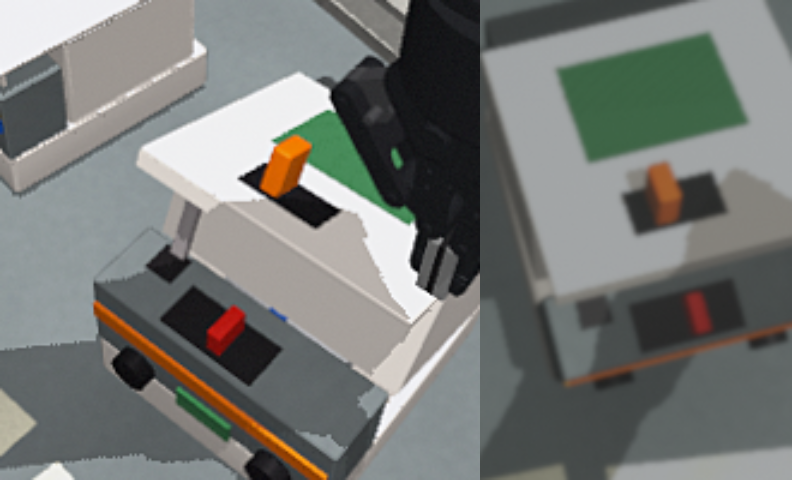

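The hood rests on its catch and the gripper is clear. The tab shows at side (333.4,287.0) and top (405.6,259.9).

```bash
python3 - <<'E'
from h import *
from scipy.spatial.transform import Rotation as Ro
P,e=tri((333.4,287),(405.6,259.9));print(P,e)
H=Ro.from_euler('z',14.5,degrees=True).as_matrix()
print('knob-start-local', H.T@(P-[.534,-.188,.1915]))
B=np.array([[a,b,c] for a in(-.015,.015) for b in(-.006,.006) for c in(-.011,.011)])
for n in('side','top'):
    q=proj(n,P+B@H.T);print(n,q.min(0).round(1),q.max(0).round(1))
print('obs side 326..342, 277..298; top 401..411, 252..269')
st=telemetry.observe();print(st['position'],Ro.from_euler('xyz',st['tool_rot']).as_matrix().round(3))
E
```

```text
[ 0.50924218 -0.19284451  0.15429334] 0.0010245164851414306
knob-start-local [-0.0251822   0.00150866 -0.03720666]
side [325.1 275.5] [342.4 298.4]
top [398.7 250.6] [412.5 269.5]
obs side 326..342, 277..298; top 401..411, 252..269
[ 0.49865871 -0.34887413  0.40304904] [[ 0.013  0.238 -0.971]
 [-0.004 -0.971 -0.238]
 [-1.     0.007 -0.012]]
```

Call:
play_rows(
  deltas=[
    [-8,37,-20,1.8,-7.1,0,0],
    [-8,37,-40,1.8,-7.1,0,0],
    [-7,36,-50,1.8,-7.1,0,0],
    [0,0,-50,0,0,0,0],
    [12,3,-31,0,0,0,0],
    [12,3,-31,0,0,0,0],
    [0,0,0,0,0,0,0],
  ],
)

```text
clock: 8.65
position: [0.5057, -0.2238, 0.1779]
tool_rot: [3.137, 1.179, 0.25]
force: [0.2, 0.8, 0.8]
grip_width: 0.0002
```

```bash
python3 - <<'E'
from h import *
s=grab('side');t=grab('top')
a=cv2.resize(s[150:350,240:440],(480,480));b=cv2.resize(t[130:330,315:445],(312,480))
cv2.imwrite('pics/c5.png',np.hstack([a,b])[:,:,::-1])
st=telemetry.observe();print(st['position'],st['force'])
E
```

```text
[ 0.50583718 -0.22494117  0.17992544] [-0.09722114  0.22361396  0.77279772]
```

View pics/c5.png

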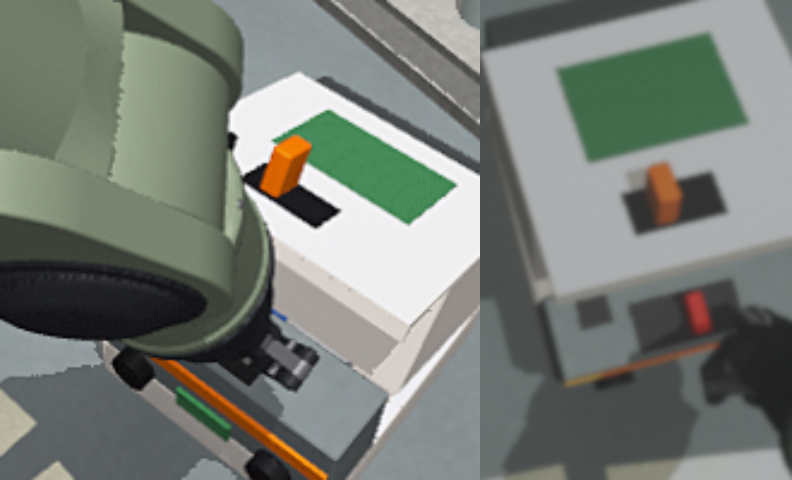

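The shut fingertips stand to the right of the red tab. I'll lower them, then push along +y.

Call:
play_rows(
  deltas=[
    [4,1,-15,0,0,0,0],
    [4,1,-13,0,0,0,0],
    [0,0,0,0,0,0,0],
  ],
)

```text
clock: 9.12
position: [0.5133, -0.2225, 0.1498]
tool_rot: [3.134, 1.178, 0.245]
force: [0.4, 0.9, 0.2]
grip_width: 0.0
```

Call:
play_rows(
  deltas=[
    [-1,3.9,0,0,0,0,0],
    [-1,3.9,0,0,0,0,0],
    [-1,3.9,0,0,0,0,0],
    [-1,3.9,0,0,0,0,0],
    [-1,3.9,0,0,0,0,0],
    [0,0,0,0,0,0,0],
  ],
)

```text
clock: 9.88
position: [0.5084, -0.203, 0.1508]
tool_rot: [3.131, 1.177, 0.243]
force: [0.2, -0.1, -0.1]
grip_width: -0.0002
```

Call:
play_rows(
  deltas=[
    [-1,3.9,0,0,0,0,0],
    [-1,3.9,0,0,0,0,0],
    [0,0,0,0,0,0,0],
  ],
)

```text
clock: 10.25
position: [0.5063, -0.1951, 0.1507]
tool_rot: [3.132, 1.177, 0.243]
force: [0.8, 0.1, 0.3]
grip_width: 0.0001
```

```bash
python3 - <<'E'
from h import *
s=grab('side');t=grab('top')
a=cv2.resize(s[150:350,240:440],(480,480));b=cv2.resize(t[130:330,315:445],(312,480))
cv2.imwrite('pics/c6.png',np.hstack([a,b])[:,:,::-1])
print(blobs(t,0,5)[0], blobs(t,6,18)[0])
E
```

```text
[([390, 254, 11, 17, 126], [395.3, 261.6])] [([132, 11, 28, 25, 289], [147.0, 25.8]), ([214, 13, 27, 23, 280], [227.5, 26.6]), ([335, 15, 26, 22, 269], [347.1, 27.7]), ([367, 126, 17, 27, 291], [375.1, 138.5]), ([0, 129, 22, 61, 740], [7.2, 164.7]), ([352, 280, 34, 10, 63], [369.9, 284.7]), ([7, 285, 8, 7, 45], [10.8, 287.7]), ([159, 365, 31, 35, 231], [173.8, 383.5])]
```

View pics/c6.png

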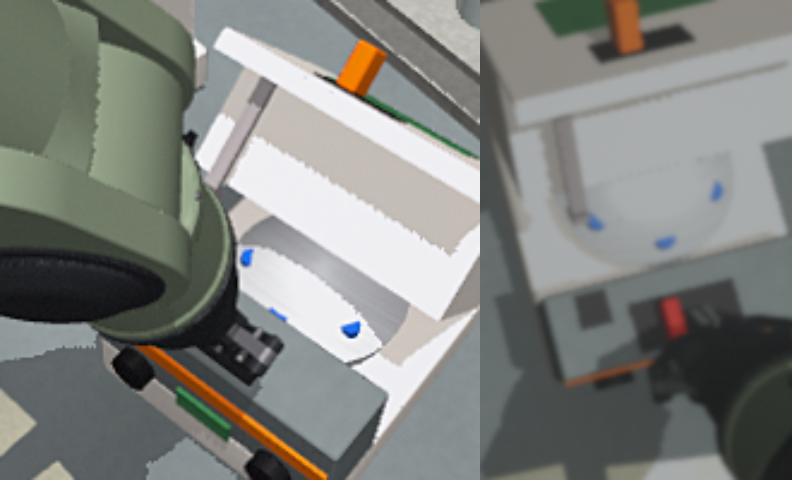

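The tab has moved about 18 mm and the hood is tipping open. I'll back away from the tab, then retreat toward the robot and up.

Call:
play_rows(
  deltas=[
    [2,-8,0,0,0,0,0],
    [-7,-4,20,0,0,0,0],
    [-14,-4,35,0,0,0,0],
    [-18,-4,45,0,0,0,0],
    [-15,-40,40,0,0,0,0],
    [-5,-50,20,0,0,0,0],
    [-5,-50,0,0,0,0,0],
    [0,-50,0,0,0,0,0],
  ],
)

```text
clock: 11.35
position: [0.4437, -0.408, 0.3112]
tool_rot: [3.128, 1.177, 0.239]
force: [0.4, 2.3, 0.2]
grip_width: -0.0001
```

Call:
play_rows(
  deltas=[
    [0,-30,0,0,0,0,0],
    [0,0,0,0,0,0,0],
    [0,0,0,0,0,0,0],
    [0,0,0,0,0,0,0],
    [0,0,0,0,0,0,0],
    [0,0,0,0,0,0,0],
    [0,0,0,0,0,0,0],
    [0,0,0,0,0,0,0],
  ],
)

```text
clock: 12.35
position: [0.4445, -0.4356, 0.3108]
tool_rot: [3.131, 1.177, 0.242]
force: [1.1, -0.7, -0.4]
grip_width: -0.0004
```

Call:
play_rows(
  deltas=[
    [0,0,0,0,0,0,0],
    [0,0,0,0,0,0,0],
    [0,0,0,0,0,0,0],
    [0,0,0,0,0,0,0],
  ],
)

```text
clock: 12.85
position: [0.4445, -0.4356, 0.3108]
tool_rot: [3.131, 1.177, 0.242]
force: [-0.1, 0.1, 0.2]
grip_width: 0.0
```

```bash
python3 - <<'E'
from h import *
s=grab('side');t=grab('top')
cv2.imwrite('pics/both7.png',cv2.resize(np.vstack([s,t]),None,fx=.75,fy=.75)[:,:,::-1])
print('blue',blobs(s,100,125)[0][:3],blobs(t,100,125)[0][:3],'red',blobs(t,0,5)[0])
st=telemetry.observe();print(st['clock'],st['force'])
# hood angle from knob: predicted pixel at angles (hinge from knob geometry, y slid 20 mm)
from scipy.spatial.transform import Rotation as Ro
H=Ro.from_euler('z',14.5,degrees=True).as_matrix();k=np.array([.534,-.188,.1915])
for th in(1.1,1.2,1.3,1.35):
    v=Ro.from_euler('y',th).apply([-.165,.02,.132]);print(th,[proj(n,k+H@(np.array([.165,0,-.132])+v)).round(1) for n in('side','top')])
print(blobs(s,6,18)[0],blobs(t,6,18)[0])
E
```

```text
blue [([221, 126, 16, 20, 227], [228.5, 136.0])] [([161, 235, 11, 18, 181], [166.0, 243.8]), ([123, 271, 117, 10, 332], [180.6, 275.9]), ([372, 361, 48, 25, 181], [395.3, 372.8])] red [([391, 254, 11, 18, 133], [395.6, 262.5])]
12.95 [-0.24311844  0.65342722  0.50423832]
1.1 [array([[409.2, 159.9]]), array([[367.7, 119.2]])]
1.2 [array([[414.7, 156.3]]), array([[363.9, 108.7]])]
1.3 [array([[419.6, 153.7]]), array([[360.1,  99.3]])]
1.35 [array([[421.8, 152.9]]), array([[358.3,  95. ]])]
[([117, 0, 93, 66, 4405], [162.2, 26.9]), ([143, 64, 117, 40, 1999], [209.6, 80.2]), ([352, 74, 19, 26, 271], [361.3, 86.2]), ([391, 101, 21, 28, 298], [400.8, 114.8]), ([152, 108, 6, 12, 41], [155.0, 112.3]), ([417, 143, 12, 11, 79], [423.2, 147.5]), ([462, 151, 23, 27, 286], [473.4, 164.2])] [([132, 11, 28, 24, 278], [147.0, 25.5]), ([214, 13, 27, 23, 274], [227.6, 26.4]), ([335, 15, 26, 22, 262], [347.1, 27.4]), ([356, 89, 13, 22, 175], [362.0, 100.4]), ([0, 130, 22, 60, 714], [7.1, 164.8]), ([7, 285, 8, 7, 44], [10.7, 287.6]), ([159, 365, 31, 35, 232], [173.7, 383.4])]
```

View pics/both7.png

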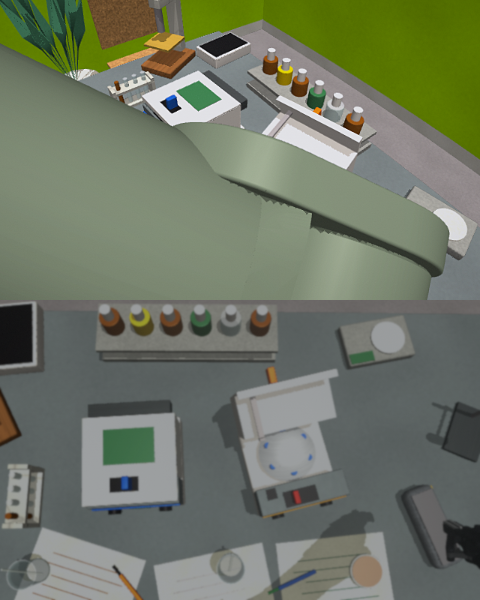

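The hood is fully open: the knob at top (362,100) matches the 1.3 rad prediction. The blue knob's pixels are unchanged, and nothing is touching the robot.

```bash
python3 -c "
from h import *
print(workorder.job_done())"
```

```text
the job is handed in; nothing more can be done
None
```

The orange-latch centrifuge is fully open, and I handed the job in at about 13 s of the 48 s allowed.

- **What I did:** I gripped the orange knob, slid it about 20 mm along +y, and lifted the hood about 20°. I let go and the hood settled on its safety catch. Then I pushed the red tab about 18 mm with shut fingers, the hood tipped open by itself, and I moved the arm clear.
- **Hood:** in the last top view the knob was at pixel (362,100); my geometry puts it at (360,99) for a hood angle of 1.3 rad. In the side view it was about 7 px off the prediction, because the arm or hood hid part of the knob.
- **Blue centrifuge:** its knob was within 0.1 px of where it started in both views.
- **Forces:** readings at the end of each move stayed under 6 N, and the last one was below 1 N.

No check failed.

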